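Set up a proof photo: register the plate, extend the camera pole and hold it

TASK

Slide the proof plate (the one with an upright grip bar) along the cart, without lifting it, until its dark dot sits under the tip of the stand's fixed needle, and leave it there. Then pinch the grey grip block on top of the telescoping camera pole so that a finger squeezes in its side button, pull the pole straight up past its first stop to the second, fully out, and finish still holding it out there (it slides back if let go). Do not disturb the canister, the tape gun or the trivet.

Things in the scene. Friction and masses are not known exactly. Their poses are not given: they have to be found in the camera images.
- needle_tip (a point): tip of a fixed steel needle pointing straight down, 13 mm above the cart (5 mm above the plate's top when the plate is below it). It hangs from a level rod (8 mm thick, 67 mm above the cart; needle shank 7 mm thick, top at 72 mm) that runs out 150 mm from the pole's axis in the stand's -y direction. Axes are the stand's, z up
- dot (a point): centre of the dark dot (16 mm across) on the top face of the loose aluminium proof plate (90 x 150 x 8 mm, 0.33 kg, lying flat on the cart). The dot lies on the plate's long middle line, 15 mm from its +y end. Axes are the plate's: y along its length, towards the dot's end; z up; the top face is 8 mm above the cart
- plate_grip (a point): centre of the plate's upright black grip bar, 50 mm long along the plate's x, 14 mm thick along the plate's y, standing from 8 to 54 mm above the cart (this point is 31 mm above the cart). It is 115 mm from the dot, in the plate's -y direction. Axes are the plate's. Pinch it across its thickness (along y)
- grip_block (a point): centre of the grey grip block on top of the pole: 30 x 30 mm, from 138 to 190 mm above the cart when the pole is in (this point 165 mm). Axes are the stand's: z up, button on the +x face, a camera box on the -y side below the block (119 to 137 mm up, reaching out 56 mm). Pinch it along x, centred on the block: one finger on the button, one opposite. It rises 100 mm in all
- button_face (a point): middle of the outer face of the black release button (18 mm wide, 30 mm tall), 6 mm proud of the block's +x face when not pressed; it moves with the block. Axes are the stand's
- camera_head: the pole's head: grip block, button and camera, moving together (about 0.14 kg). The origin lies on the pole's axis, at cart height when the pole is in. Axes are the stand's. The stand (base 110 mm square, 14 mm thick, below the pole; outer tube 30 mm thick, 110 mm tall) is fixed to the cart
- release (a joint): travel of the release button, m: 0 out, 0.006 fully in (flush with the block). About 2 N to start, 6 N fully in. The pole is latched in until the button is more than 4 mm in; press it before pulling
- tube3 (a joint): extension of the thin upper pole section, m: 0 in, 0.05 fully out (the first stop). It comes out first, pulling with about 3 N
- tube2 (a joint): extension of the thicker middle pole section, m: 0 in, 0.05 fully out (the second stop). It follows once the upper section is out, pulling with 6 to 8 N in all. A return spring draws both sections back in if the head is let go
- canister: bystander: small lidded steel canister, 76 mm across, 96 mm tall, loose; origin at the centre of its underside
- tape_gun: bystander: white plastic tape gun body lying on its side, about 150 x 150 mm, 56 mm tall, loose; origin under the middle of its frame
- trivet: bystander: orange round trivet, 140 mm across, 8 mm thick, loose; origin at the centre of its underside
Mind the look-alikes: they are no part of the job. Of the things like the part that bears needle_tip, leave any that is purple; of the rest the larger one is meant.

How it is judged:
By the outcome, as a careful person would: the job done as asked, in the order asked, and still so for the second after the job is handed in, while the arm keeps its last pose, push and grip.
It also fails if it takes over 53 s, if anything falls off the work surface, if the arm or the gripper's body presses on something with over 40 N, if the wrist force passes 120 N, or if a joint passes its speed limit or range.

ROBOT

A 6-joint arm with a two-finger parallel gripper is mounted at the origin on the work surface. World frame = base frame: x ahead of the robot, y to its left, z up, the work surface at z = 0. Lengths are in mm, angles in rad, forces in N, time in s.
With the tool pointing down it reaches from about 350 to 775 mm from the base axis. Payload 7.3 kg.
Tool frame: the origin (TCP) lies between the finger pads; the fingertips stand 17 mm ahead of it and the grasp point (between the pads) lies 2 mm behind it; z points along the fingers, y is the direction in which the jaws open and shut (so a half turn about z gives the same grasp; the last joint's range is limited). The gripper opens to 92 mm and grips with 3 to 60 N. Pads are 19 mm wide; open, the fingers measure 130 mm over their backs; the gripper's body (75 mm by 190 mm) begins 47 mm behind the grasp point.
Start: joints at [1.114, 0.342, 1.524, -0, 1.275, -0.146], TCP at [160.54, 499.87, 243.741] pointing down, gripper open.
Joint ranges: [-2.53, 2.53], [-0.77, 2.02], [0.04, 2.7], [-1, 4.14], [0.28, 2.66], [-3.11, 3.11]. Speed limits (rad/s): [2.57, 2.57, 3.14, 3.14, 3.14, 3.14].

INTERFACE

Orientations are given as [roll, pitch, yaw] about the fixed x, y, z axes, in that order (R = Rz(yaw) Ry(pitch) Rx(roll)).
In Python, from plant import get_obs, capture, get_calibration, close_job gives the robot as it stands.
- The arm moves only by the tool carry_out, never from a script. Its argument "moves" is one flat list of numbers, 7 for each row, row after row: the shift along the tool's x, y, z normalised to -1 to 1, where 1 is 40 cm, then the turn, a rotation vector about the tool's x, y, z normalised to -1 to 1, where 1 is 30 degrees, then the opening, from 0 (shut) to 1 (fully open). A call has exactly 8 rows; each row is the pose to reach, as a shift and turn from the pose measured when the call began, along the tool's axes at that moment; what a row does not reach only later rows make up. A row lasts 1/10 s, in which the tool goes at most 50 mm and 8.59 degrees, less where a joint would pass 70% of its speed; a pose out of reach is approached as far as the arm can. A call with a number of a shift or a turn outside -1 to 1 is refused whole. A call with a gripper value outside its range is refused whole. The fingers move at their own pace and stop on an object; the grip force is fixed at half the most. Time passes only in rows, so rows that repeat a pose let the fingers close, or fill a call up. It gives the time, the measured TCP pose, the force and the opening at its end, in the units of the state.
- get_obs(): the state, without advancing time (a new reading comes with each control period).
- capture(name): name is "scene" or "top"; returns the picture (384x512x3 uint8, red, green, blue); there is no depth.
- get_calibration(name): a dict with "vfov" (degrees; the focal length in pixels is half the picture's height over the tangent of half this angle, whatever the lens; pixels are square), "cx", "cy" (the principal point, pixels), "dist" ([k1, k2, p1, p2, k3] as OpenCV has them; the pictures are not rectified), "cam_to_world" (4x4, takes a point from camera to world coordinates). Camera axes: x right, y up, looking along -z (the intrinsics and any distortion apply to the point x, -y, -z); pixel columns grow to the right and rows downward; lengths in mm; the calibration is good to about 2 mm. A picture is of the moment at which its call begins. get_calibration takes no time and is no camera call.
- close_job(): hands the job in, once; it reports no verdict.
The state is a dict: "time": time; "joint_positions": joint angles; "dq": joint speeds; "tau": joint torques, N m; "tool_pos": TCP position; "tcp_rot": TCP orientation; "contact_force": force on the tool from outside, world axes, zero at the start; "moment": the same for the moment, N m; "grip_width": finger opening in mm.
Only numpy, scipy, OpenCV 4.12 (cv2) and the standard library are available. Lean on these libraries where they do the work, as an engineer would, in place of code of your own. Each camera call takes 0.05 s, during which the arm holds its last target.

## Working session

There is one attempt and no reset: what is moved stays moved. The work goes in short steps, Python scripts to look and compute and a tool call to move; the robot and the scene stay as the last step left them, time stands still between calls to the robot, and variables do not carry over. Pictures are saved under pics/ and viewed, and the job is handed in when it is done.

Besides the shell and the picture viewer there is one more tool, called after "Call:" in YAML: its name, and indented under it one key for each argument. carry_out: Moves the arm, as the interface text tells. Scaled input: -1 to 1 covers 40 cm each way for a shift and 30 degrees each way for a turn. Its arguments: {"type":"object","properties":{"moves":{"type":"array","items":{"type":"number"}}},"required":["moves"]}

```bash
mkdir -p pics; ls; python3 - <<'E'
from plant import *
import cv2,json
print(get_obs())
for n in("scene","top"):
    im=capture(n); cv2.imwrite(f"pics/{n}0.png",im[:,:,::-1]); print(n,get_calibration(n))
E
```

```text
pics
{'time': 0.0, 'joint_positions': array([ 1.11400613e+00,  3.42730915e-01,  1.52502812e+00, -5.84440853e-06,
        1.27537075e+00, -1.45986055e-01]), 'dq': array([ 0.00153092, -0.00044948,  0.00057919,  0.00023512,  0.00131287,
        0.0014122 ]), 'tau': array([-1.80172092e-04, -4.31245673e+01, -2.44222605e+01,  7.17851752e-02,
        5.59513690e-02, -1.25742054e-04]), 'tool_pos': array([160.3625664 , 499.51148278, 243.03680522]), 'tcp_rot': array([-3.14007106e+00, -2.18074715e-04,  2.83079005e+00]), 'contact_force': array([0.27315219, 0.75835557, 0.31472935]), 'moment': array([-0.02471118,  0.06669829, -0.05945966]), 'grip_width': 91.83214561601855}
scene {'vfov': 53.10097135569711, 'cx': 261.2882272065192, 'cy': 193.90548568212523, 'dist': array([0.00777645, 0.        , 0.        , 0.        , 0.        ]), 'cam_to_world': array([[ 6.83593935e-01, -5.60174094e-01,  4.67872115e-01,
         1.15774538e+03],
       [ 7.29816508e-01,  5.31829321e-01, -4.29564242e-01,
        -4.03157210e+02],
       [-8.19734954e-03,  6.35108304e-01,  7.72379599e-01,
         1.13050738e+03],
       [ 0.00000000e+00,  0.00000000e+00,  0.00000000e+00,
         1.00000000e+00]])}
top {'vfov': 45.20189851001372, 'cx': 257.0155911656746, 'cy': 192.17839649653496, 'dist': array([0.02996261, 0.        , 0.        , 0.        , 0.        ]), 'cam_to_world': array([[-1.71919831e-02,  9.93116571e-01, -1.15861608e-01,
         3.80868451e+02],
       [-9.99849242e-01, -1.73583056e-02, -4.26626255e-04,
         1.57689804e+02],
       [-2.43485079e-03,  1.15836806e-01,  9.93265275e-01,
         1.37112208e+03],
       [ 0.00000000e+00,  0.00000000e+00,  0.00000000e+00,
         1.00000000e+00]])}
```

View pics/scene0.png

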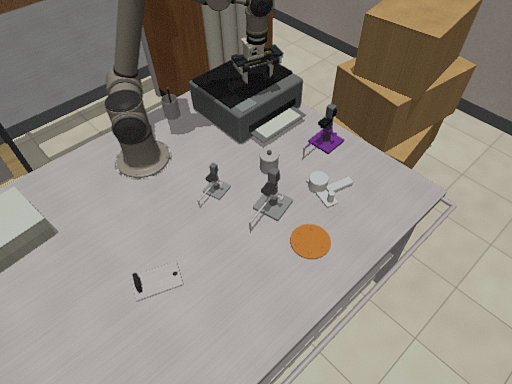

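View pics/top0.png

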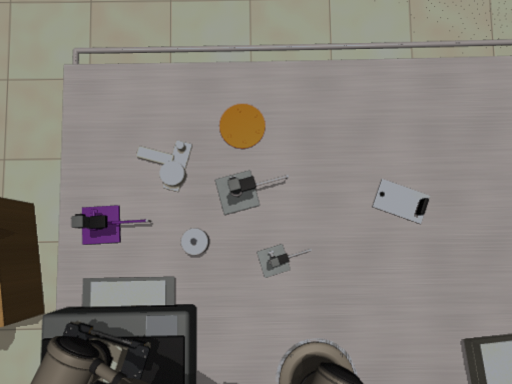

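```bash
python3 - <<'E'
import cv2,numpy as np
t=cv2.imread("pics/top0.png");s=cv2.imread("pics/scene0.png")
a=cv2.resize(t[160:285,200:320],None,fx=4.5,fy=4.5,interpolation=cv2.INTER_CUBIC)
b=cv2.resize(s[145:235,190:300],None,fx=6,fy=6,interpolation=cv2.INTER_CUBIC)
cv2.imwrite("pics/c_top.png",a);cv2.imwrite("pics/c_sc.png",b)
cv2.imwrite("pics/c_plt.png",np.vstack([cv2.resize(t[170:230,365:440],(600,480)[0:2],interpolation=cv2.INTER_CUBIC)]))
E
```

```text
(no output)
```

View pics/c_top.png

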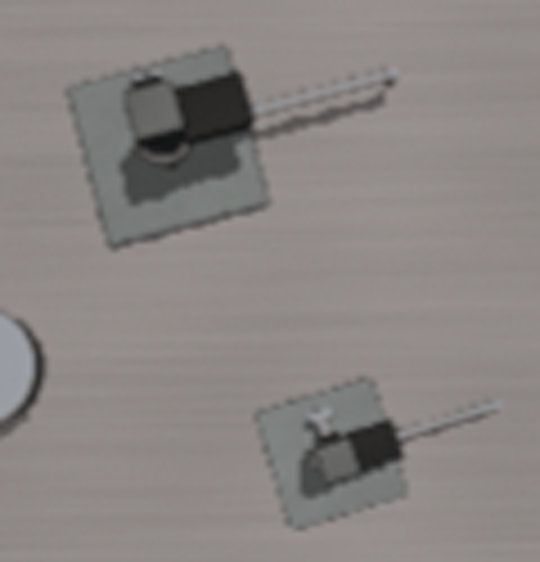

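View pics/c_sc.png

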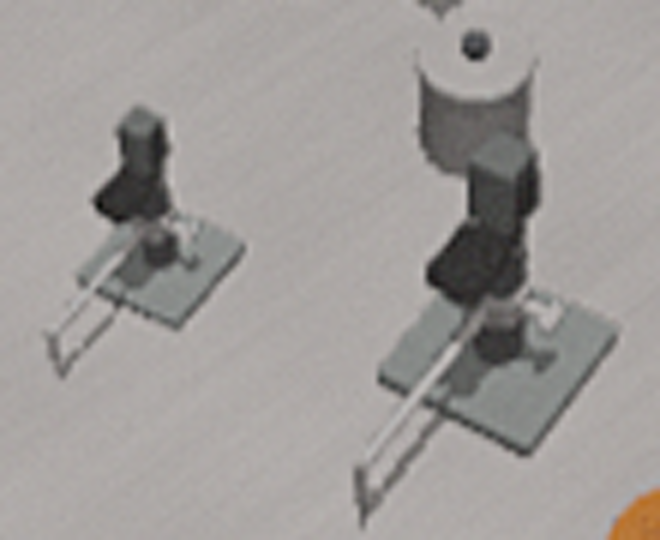

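View pics/c_plt.png

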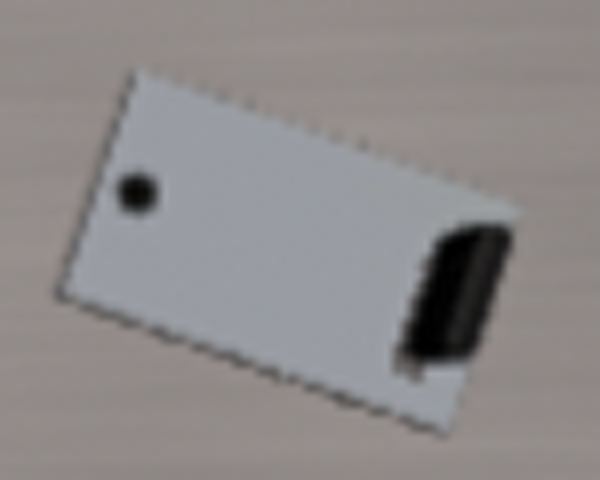

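```bash
cat > h.py <<'E'
import numpy as np,cv2
from scipy.spatial.transform import Rotation as Rn
from plant import *
def K(n):
    c=get_calibration(n); f=192/np.tan(np.radians(c["vfov"]/2))
    return np.array([[f,0,c["cx"]],[0,f,c["cy"]],[0,0,1]]),c["dist"],c["cam_to_world"]
F=np.diag([1,-1,-1.])
def ray(n,px):
    k,d,T=K(n); p=cv2.undistortPoints(np.float64(px).reshape(-1,1,2),k,d).reshape(-1,2)
    return T[:3,3],(np.c_[p,np.ones(len(p))]@F)@T[:3,:3].T
def onz(n,px,z):
    o,r=ray(n,px); return o+r*((z-o[2])/r[:,2])[:,None]
def proj(n,P):
    k,d,T=K(n); q=((np.atleast_2d(P)-T[:3,3])@T[:3,:3])@F
    return cv2.projectPoints(q,np.zeros(3),np.zeros(3),k,d)[0].reshape(-1,2)
def goal(pos,yaw,width):
    """row numbers to reach pos with tool down, tool yaw (fixed rpy [pi,0,yaw])"""
    o=get_obs(); R0=Rn.from_euler("xyz",o["tcp_rot"]); R1=Rn.from_euler("xyz",[np.pi,0,yaw])
    s=R0.inv().apply(np.array(pos)-o["tool_pos"])/400; t=(R0.inv()*R1).as_rotvec(degrees=True)/30
    print("row",np.round(s,4),np.round(t,4),"open",round(width/92,3)); return s,t
E
python3 - <<'E'
from h import *
t=cv2.imread("pics/top0.png");s=cv2.imread("pics/scene0.png")
hsv=cv2.cvtColor(t,cv2.COLOR_BGR2HSV)
print("plate",hsv[205,410],"base",hsv[205,245],"table",hsv[150,330],"rod",hsv[180,275])
def cr(x,y,x0,y0,f): return [(x+.5)/f-.5+x0,(y+.5)/f-.5+y0]
B=[cr(*p,200,160,4.5) for p in[(68,90),(228,45),(270,205),(110,247)]]
P=[cr(*p,365,170,8) for p in[(135,72),(520,208),(448,434),(60,296)]]
def rep(n,c,z):
    w=onz(n,c,z); print(n,np.round(w[:,:2],1).tolist(),"ctr",w.mean(0).round(1),"sides",np.linalg.norm(w-np.roll(w,-1,0),axis=1).round(1), "yaw",[round(float(np.degrees(np.arctan2(*(w[(i+1)%4]-w[i])[[1,0]]))),1) for i in range(4)])
    return w
rep("top",B,14);rep("top",P,8)
print("rodtip",onz("top",[cr(392,75,200,160,4.5)],72).round(1))
print("needle tip scene",onz("scene",[cr(363,520,190,145,6)],13).round(1),"needle top scene",onz("scene",[cr(360,468,190,145,6)],70).round(1))
Bs=[cr(*p,190,145,6) for p in[(380,374),(525,447),(618,330),(478,275)]]
rep("scene",Bs,14)
print("dot top",onz("top",[cr(137,193,365,170,8)],8).round(1))
print("block top",onz("top",[cr(153,107,200,160,4.5)],190).round(1))
# gripbar top
print("bar top",onz("top",[cr(475,290,365,170,8)],54).round(1))
cv2.imwrite("pics/c_ps.png",cv2.resize(s[255:305,120:195],(750,500),interpolation=cv2.INTER_CUBIC))
E
```

```text
plate [108  16 162] base [ 68   8 127] table [  8  14 145] rod [ 10  12 131]
top [[579.0, 283.3], [607.2, 177.2], [500.4, 151.3], [474.7, 256.5]] ctr [540.3 217.1  14. ] sides [109.8 109.9 108.3 107.7] yaw [-75.1, -166.4, 103.8, 14.4]
top [[574.2, -212.8], [520.9, -351.9], [437.9, -320.5], [491.1, -181.2]] ctr [ 506.  -266.6    8. ] sides [148.9  88.7 149.2  88.9] yaw [-111.0, 159.3, 69.1, -20.8]
rodtip [[576.5  72.9  72. ]]
needle tip scene [[577.   74.7  13. ]] needle top scene [[579.5  72.6  70. ]]
scene [[505.3, 153.4], [605.1, 179.2], [581.4, 283.4], [489.7, 251.4]] ctr [545.4 216.8  14. ] sides [103.1 106.9  97.1  99.2] yaw [14.5, 102.8, -160.7, -80.9]
dot top [[ 528.9 -211.4    8. ]]
block top [[542.6 218.3 190. ]]
bar top [[ 487.1 -317.    54. ]]
```

View pics/c_ps.png

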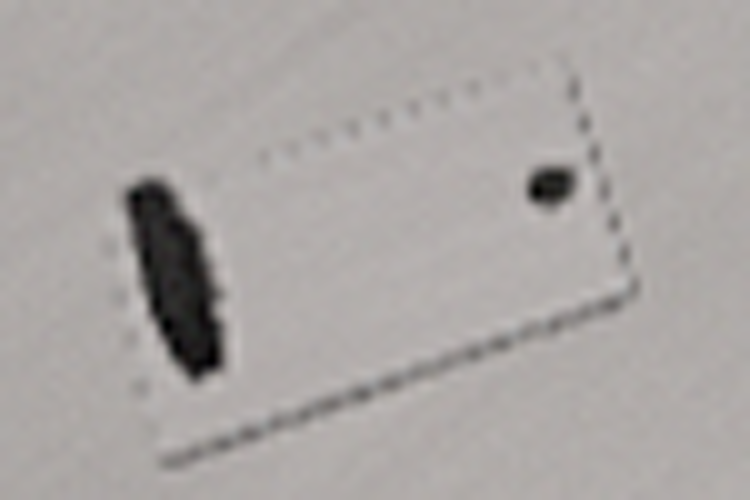

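The three stands in the top view are purple at (100,225), small grey at (273,260) and larger grey at (237,192). The larger grey one is meant: its base measures 109 mm against the given 110, and the crop confirms it. Its needle tip comes out at about (577,73.5), consistent from both views. The plate dot is at (529,-211) and the grip bar at (488,-319).

```bash
python3 - <<'E'
from h import *
print("dot scene",onz("scene",[[120+55.2-.45,255+18.6-.45]],8).round(1))
goal([400,250,300],np.radians(159.1),92)
E
```

```text
dot scene [[ 527.3 -209.3    8. ]]
row [-0.7611 -0.4109 -0.1418] [-0.0026 -0.0003  0.103 ] open 1.0
```

Call:
carry_out:
  moves: [-0.76, -0.41, -0.14, -0.003, 0, 0.1, 1, -0.76, -0.41, -0.14, -0.003, 0, 0.1, 1, -0.76, -0.41, -0.14, -0.003, 0, 0.1, 1, -0.76, -0.41, -0.14, -0.003, 0, 0.1, 1, -0.76, -0.41, -0.14, -0.003, 0, 0.1, 1, -0.76, -0.41, -0.14, -0.003, 0, 0.1, 1, -0.76, -0.41, -0.14, -0.003, 0, 0.1, 1, -0.76, -0.41, -0.14, -0.003, 0, 0.1, 1]

```text
time: 0.9
tool_pos: [403.5, 246.7, 299.8]
tcp_rot: [3.141, 0.002, 2.772]
contact_force: [-0.0, 0.3, 0.6]
grip_width: 91.4
```

```bash
python3 - <<'E'
from h import *
goal([487,-100,280],np.radians(159.1),92)
E
```

```text
row [-0.5079 -0.7325  0.0506] [ 0.0002  0.0047 -0.0099] open 1.0
```

Call:
carry_out:
  moves: [-0.5, -0.73, 0.05, 0, 0.005, -0.01, 1, -0.5, -0.73, 0.05, 0, 0.005, -0.01, 1, -0.5, -0.73, 0.05, 0, 0.005, -0.01, 1, -0.5, -0.73, 0.05, 0, 0.005, -0.01, 1, -0.5, -0.73, 0.05, 0, 0.005, -0.01, 1, -0.5, -0.73, 0.05, 0, 0.005, -0.01, 1, -0.5, -0.73, 0.05, 0, 0.005, -0.01, 1, -0.5, -0.73, 0.05, 0, 0.005, -0.01, 1]

```text
time: 1.7
tool_pos: [484.8, -101.5, 279.1]
tcp_rot: [-3.141, -0.001, 2.773]
contact_force: [0.1, 0.4, -0.3]
grip_width: 91.8
```

```bash
python3 - <<'E'
from h import *
goal([487.3,-318,130],np.radians(159.1),92)
E
```

```text
row [-0.2013 -0.5022  0.373 ] [-0.0018 -0.0021 -0.0077] open 1.0
```

Call:
carry_out:
  moves: [-0.2, -0.5, 0.37, 0, 0, -0.008, 1, -0.2, -0.5, 0.37, 0, 0, -0.008, 1, -0.2, -0.5, 0.37, 0, 0, -0.008, 1, -0.2, -0.5, 0.37, 0, 0, -0.008, 1, -0.2, -0.5, 0.37, 0, 0, -0.008, 1, -0.2, -0.5, 0.37, 0, 0, -0.008, 1, -0.2, -0.5, 0.37, 0, 0, -0.008, 1, -0.2, -0.5, 0.37, 0, 0, -0.008, 1]

```text
time: 2.5
tool_pos: [487.6, -315.3, 131.7]
tcp_rot: [-3.141, -0.001, 2.778]
contact_force: [-0.6, -0.1, 0.2]
grip_width: 92.1
```

```bash
python3 - <<'E'
from h import *
goal([487.3,-318,36],np.radians(159.1),92)
for n in("scene","top"): cv2.imwrite(f"pics/{n}1.png",capture(n)[:,:,::-1])
t=cv2.imread("pics/top1.png");s=cv2.imread("pics/scene1.png")
cv2.imwrite("pics/c1.png",np.hstack([cv2.resize(t[150:250,360:460],(390,390)),cv2.resize(s[220:320,90:190],(390,390))]))
E
```

```text
row [-0.002  -0.0064  0.2393] [-0.0004 -0.0025  0.0017] open 1.0
```

View pics/c1.png

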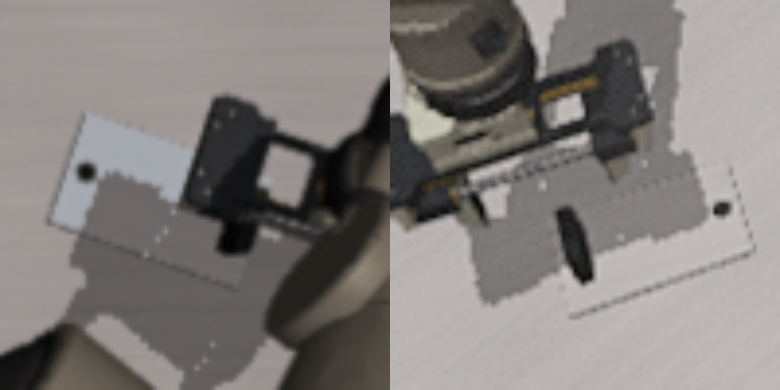

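Call:
carry_out:
  moves: [-0.002, -0.006, 0.08, 0, 0, 0, 1, -0.002, -0.006, 0.14, 0, 0, 0, 1, -0.002, -0.006, 0.19, 0, 0, 0, 1, -0.002, -0.006, 0.22, 0, 0, 0, 1, -0.002, -0.006, 0.239, 0, 0, 0, 1, -0.002, -0.006, 0.239, 0, 0, 0, 1, -0.002, -0.006, 0.239, 0, 0, 0, 0.4, -0.002, -0.006, 0.239, 0, 0, 0, 0.35]

```text
time: 3.4
tool_pos: [488.5, -318.4, 38.1]
tcp_rot: [-3.14, 0.002, 2.779]
contact_force: [-1.2, 0.7, -0.4]
grip_width: 80.3
```

```bash
python3 - <<'E'
from h import *
goal([487.3,-318,36],np.radians(159.1),92)
for n in("scene",): cv2.imwrite(f"pics/{n}2.png",capture(n)[:,:,::-1])
s=cv2.imread("pics/scene2.png")
cv2.imwrite("pics/c2.png",cv2.resize(s[220:320,90:190],(600,600)))
E
```

```text
row [ 0.003  -0.0002  0.0053] [-0.0033  0.0044  0.0039] open 1.0
```

View pics/c2.png

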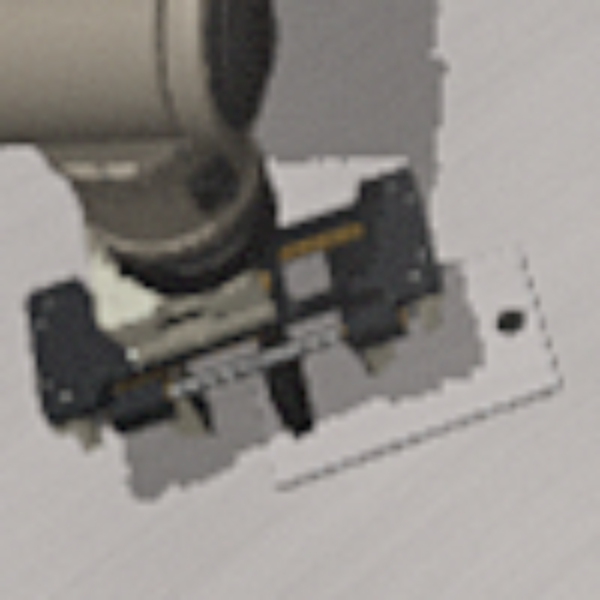

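Call:
carry_out:
  moves: [0, 0, 0.003, 0, 0, 0, 0, 0, 0, 0.003, 0, 0, 0, 0, 0, 0, 0.003, 0, 0, 0, 0, 0, 0, 0.003, 0, 0, 0, 0, 0, 0, 0.003, 0, 0, 0, 0, 0, 0, 0.003, 0, 0, 0, 0, 0, 0, 0.003, 0, 0, 0, 0, 0, 0, 0.003, 0, 0, 0, 0]

```text
time: 4.25
tool_pos: [488.4, -318.3, 36.8]
tcp_rot: [-3.14, 0.002, 2.779]
contact_force: [-0.2, 0.4, -0.3]
grip_width: 14.1
```

```bash
python3 - <<'E'
from h import *
o=get_obs();print(o["grip_width"],o["contact_force"],o["tool_pos"])
p=np.array([488.4,-318.3,36.3])
for f in (.7,1): goal(p+np.array([48,284.5,0])*f,np.radians(159.2),0)
E
```

```text
14.096063845037428 [-0.18468518  0.39309127 -0.31840062] [ 488.41559818 -318.30115705   36.79445503]
row [9.830e-02 4.953e-01 3.000e-04] [-0.0029  0.0042  0.0001] open 0.0
row [ 1.404e-01  7.075e-01 -1.000e-04] [-0.0029  0.0042  0.0001] open 0.0
```

Call:
carry_out:
  moves: [0.006, 0.03, 0.001, 0, 0, 0, 0, 0.018, 0.09, 0.001, 0, 0, 0, 0, 0.032, 0.16, 0.001, 0, 0, 0, 0, 0.048, 0.24, 0.001, 0, 0, 0, 0, 0.064, 0.32, 0.001, 0, 0, 0, 0, 0.08, 0.4, 0.001, 0, 0, 0, 0, 0.092, 0.46, 0.001, 0, 0, 0, 0, 0.098, 0.494, 0.001, 0, 0, 0, 0]

```text
time: 5.05
tool_pos: [522.4, -117.7, 36.8]
tcp_rot: [-3.14, 0.004, 2.781]
contact_force: [-2.0, -4.3, 5.1]
grip_width: 13.7
```

```bash
python3 - <<'E'
from h import *
p=np.array([488.4,-318.3,36.3])
goal(p+np.array([48,284.5,0]),np.radians(159.2),0)
for n in("scene","top"): cv2.imwrite(f"pics/{n}3.png",capture(n)[:,:,::-1])
t=cv2.imread("pics/top3.png");s=cv2.imread("pics/scene3.png")
cv2.imwrite("pics/c3.png",np.hstack([cv2.resize(t[140:240,250:350],(400,400)),cv2.resize(s[180:280,170:270],(400,400))]))
E
```

```text
row [0.0413 0.2086 0.0007] [-0.0035  0.0067  0.0039] open 0.0
```

View pics/c3.png

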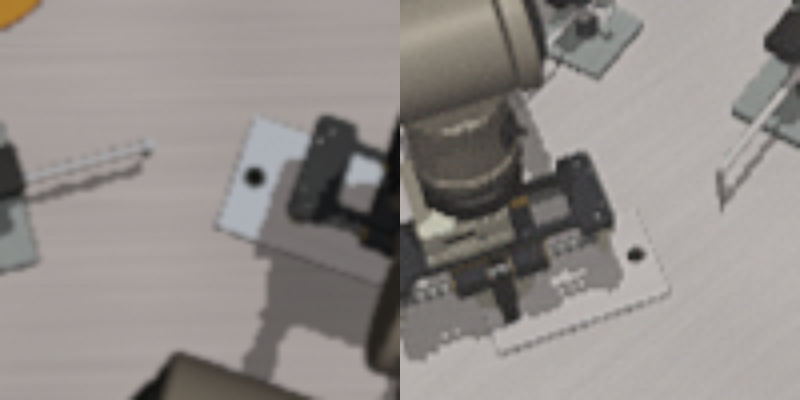

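Call:
carry_out:
  moves: [0.005, 0.025, 0.001, 0, 0, 0, 0, 0.013, 0.065, 0.001, 0, 0.003, 0, 0, 0.022, 0.11, 0.001, 0, 0.003, 0, 0, 0.03, 0.15, 0.001, 0, 0.003, 0, 0, 0.036, 0.18, 0.001, 0, 0.003, 0, 0, 0.039, 0.2, 0.001, 0, 0.003, 0, 0, 0.041, 0.208, 0.001, 0, 0.003, 0, 0, 0.041, 0.208, 0.001, 0, 0.003, 0, 0]

```text
time: 5.95
tool_pos: [536.9, -32.3, 36.7]
tcp_rot: [3.141, 0.002, 2.781]
contact_force: [0.3, 1.5, 5.4]
grip_width: 14.0
```

```bash
python3 - <<'E'
from h import *
p=np.array([488.4,-318.3,36.3])
goal(p+np.array([48,284.5,0]),np.radians(159.2),0)
for n in("scene","top"): cv2.imwrite(f"pics/{n}4.png",capture(n)[:,:,::-1])
t=cv2.imread("pics/top4.png");s=cv2.imread("pics/scene4.png")
print(proj("top",[[577,73.5,13],[577,73.5,8]]),proj("scene",[[577,73.5,13],[577,73.5,8]]))
cv2.imwrite("pics/c4.png",np.hstack([cv2.resize(t[150:200,260:310],(400,400),interpolation=cv2.INTER_CUBIC),cv2.resize(s[195:245,225:275],(400,400),interpolation=cv2.INTER_CUBIC)]))
E
```

```text
row [-0.     -0.0039  0.0011] [0.0007 0.0045 0.0044] open 0.0
[[285.30255998 179.08876619]
 [285.20454464 179.33008713]] [[249.82512953 231.46054577]
 [249.86976857 232.26101741]]
```

View pics/c4.png

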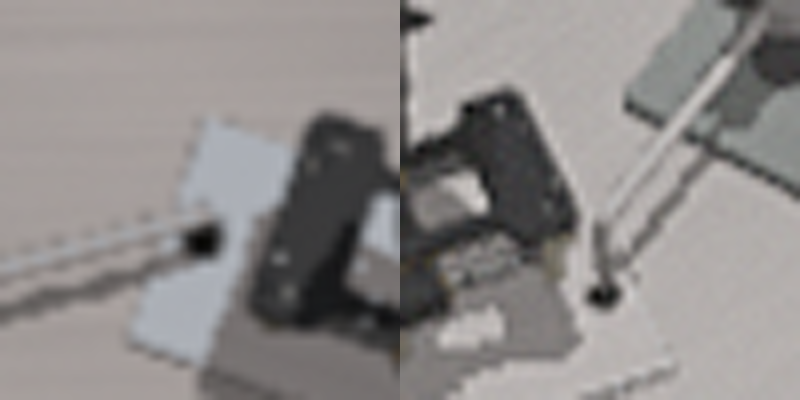

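```bash
python3 - <<'E'
from h import *
for n,(x,y) in (("scene4",(250,232)),("top4",(285,179))):
    g=cv2.imread(f"pics/{n}.png",0).astype(float)[y-5:y+6,x-5:x+6]; print(n);print(g.astype(int))
    w=np.clip(85-g,0,None); Y,X=np.mgrid[y-5:y+6,x-5:x+6]
    c=[(w*X).sum()/w.sum(),(w*Y).sum()/w.sum()]; print(c,onz(n[:-1],[c],8).round(1))
g=cv2.imread("pics/scene0.png",0)[218:238,242:258]; print(g)
g=cv2.imread("pics/top0.png",0)[170:188,276:294]; print(g)
E
```

```text
scene4
[[144 188 184 178 127  93 110 115 110 167 177]
 [136 187 185 179 124  93 113 122 144 182 180]
 [136 186 185 186 165  87 119 178 168 142 177]
 [176 185 181 165 136  87  86 158 183 158 179]
 [164 185 180 118  35  62  38 102 191 185 178]
 [141 188 176  97  29  34  48 126 192 187 177]
 [128 161 184 163 123  93 114 177 185 184 184]
 [118 137 192 188 175 166 173 187 181 178 182]
 [121 140 190 188 187 183 182 181 180 181 182]
 [125 131 161 184 182 178 181 183 182 183 181]
 [121 118 132 186 183 182 180 180 182 183 180]]
[np.float64(249.91666666666666), np.float64(231.54545454545453)] [[574.9  75.6   8. ]]
top4
[[159 153 160 173 169 164 171 174 174 174 174]
 [158 152 156 166 156 148 163 174 174 175 174]
 [157 151 151 160 160 152 155 164 170 175 174]
 [161 162 162 163 153 136 123 132 159 175 174]
 [160 153 137 119  95  63  56  99 153 175 175]
 [144 146 116  61  31  22  30  79 144 175 167]
 [160 163 124  54  15   7  25  87 148 173 152]
 [149 140 105  68  37  31  50 114 163 174 150]
 [117 116 113 103  99 110 118 150 175 175 150]
 [115 128 138 141 157 173 174 175 176 167 139]
 [141 157 172
[... 2113 characters left out ...]
135 144 143 143 143 144]
 [144 137 126 124 126 122 123 132 132 118 111 126 141 142 141 142 142 142]
 [128 124 117 127 140 141 141 134 114 119 140 142 142 142 142 141 142 141]
 [140 140 140 141 141 135 127 110  92 117 141 142 142 141 141 140 139 140]
 [140 134 126 126 124 110  92  88  90 117 139 141 140 140 140 140 139 139]
 [124 109  92  91  91  90  89 100 111 127 141 142 142 142 142 141 142 141]
 [ 92  91 100 110 111 111 112 128 142 143 144 143 143 143 143 143 143 143]
 [109 111 127 141 142 141 142 143 144 142 142 142 142 142 142 142 142 141]
 [140 140 142 144 144 144 143 143 143 143 143 143 143 143 143 143 144 143]
 [144 145 145 145 145 145 145 146 145 145 146 145 146 146 146 146 145 145]]
```

Call:
carry_out:
  moves: [-0.0036, -0.0026, 0.001, 0, 0.003, 0, 0, -0.0036, -0.0026, 0.001, 0, 0.003, 0, 0, -0.0036, -0.0026, 0.001, 0, 0.003, 0, 0, -0.0036, -0.0026, 0.001, 0, 0.003, 0, 0, -0.0036, -0.0026, 0.001, 0, 0.003, 0, 0, -0.0036, -0.0026, 0.001, 0, 0.003, 0, 0, -0.0036, -0.0026, 0.001, 0, 0.003, 0, 0, -0.0036, -0.0026, 0.001, 0, 0.003, 0, 0]

```text
time: 6.85
tool_pos: [537.0, -32.4, 36.8]
tcp_rot: [3.14, -0.001, 2.781]
contact_force: [-4.4, 3.9, 9.1]
grip_width: 13.9
```

```bash
python3 - <<'E'
from h import *
for n in("scene","top"): cv2.imwrite(f"pics/{n}5.png",capture(n)[:,:,::-1])
def cen(f,n,x,y,r=5,th=85):
    g=cv2.imread(f"pics/{f}.png",0).astype(float)[y-r:y+r+1,x-r:x+r+1]
    w=np.clip(th-g,0,None); Y,X=np.mgrid[y-r:y+r+1,x-r:x+r+1]
    c=[(w*X).sum()/w.sum(),(w*Y).sum()/w.sum()]; print(f,np.round(c,2),onz(n,[c],8).round(1))
cen("scene0","scene",175,273);cen("top0","top",382,194)
cen("scene5","scene",250,232);cen("top5","top",285,179)
# subpixel base corners
g=cv2.imread("pics/top0.png",0)
c=np.float32([[214.7,179.6],[250.3,169.6],[259.6,205.2],[224,214.5]]).reshape(-1,1,2)
c=cv2.cornerSubPix(g,c,(4,4),(-1,-1),(3,50,.01)).reshape(-1,2)
w=onz("top",c,14);print(c,w.round(1),w.mean(0).round(1))
d=(w[1]-w[0])+(w[2]-w[3]);d2=(w[2]-w[1])+(w[3]-w[0])
a=np.degrees([np.arctan2(d[1],d[0])+np.pi/2,np.arctan2(d2[1],d2[0])+np.pi]);print("yaw",a)
for y in np.radians([a.mean(),a[0]]): print(w.mean(0)[:2]+150*np.array([np.sin(y),-np.cos(y)]))
E
```

```text
scene0 [174.42 273.13] [[ 526.5 -210.     8. ]]
top0 [381.59 193.63] [[ 529.1 -211.1    8. ]]
scene5 [249.9  231.53] [[574.8  75.6   8. ]]
top5 [284.78 179.77] [[575.7  74.8   8. ]]
[[213.75697 179.40637]
 [249.89801 169.42332]
 [259.76822 204.81958]
 [223.89914 215.26558]] [[579.6 286.2  14. ]
 [607.8 178.3  14. ]
 [501.5 150.8  14. ]
 [472.4 257.   14. ]] [540.3 218.1  14. ]
yaw [14.95926019 14.8709881 ]
[578.9349003   73.10602305]
[579.04654371  73.13580668]
```

Call:
carry_out:
  moves: [-0.003, -0.001, -0.0005, 0, 0, 0, 0, -0.006, -0.002, -0.0005, 0, 0, 0, 0, -0.009, -0.003, -0.0005, 0, 0, 0, 0, -0.009, -0.003, -0.0005, 0, 0, 0, 0, -0.009, -0.003, -0.0005, 0, 0, 0, 0, -0.009, -0.003, -0.0005, 0, 0, 0, 0, -0.009, -0.003, -0.0005, 0, 0, 0, 0, -0.009, -0.003, -0.0005, 0, 0, 0, 0]

```text
time: 7.75
tool_pos: [540.0, -34.9, 36.8]
tcp_rot: [3.14, -0.001, 2.78]
contact_force: [-0.0, 1.7, 0.2]
grip_width: 13.8
```

```bash
cat > m.py <<'E'
from h import *
import sys
k=sys.argv[1]
for n in("scene","top"): cv2.imwrite(f"pics/{n}{k}.png",capture(n)[:,:,::-1])
def cen(f,n,x,y,r=5,th=85):
    g=cv2.imread(f"pics/{f}.png",0).astype(float)[y-r:y+r+1,x-r:x+r+1]
    w=np.clip(th-g,0,None); Y,X=np.mgrid[y-r:y+r+1,x-r:x+r+1]
    c=[(w*X).sum()/w.sum(),(w*Y).sum()/w.sum()]; print(f,np.round(c,2),onz(n,[c],8).round(1))
cen("scene"+k,"scene",250,232);cen("top"+k,"top",285,179)
o=get_obs();print(o["tool_pos"],o["tcp_rot"],o["contact_force"],o["grip_width"])
t=cv2.imread(f"pics/top{k}.png");s=cv2.imread(f"pics/scene{k}.png")
cv2.imwrite(f"pics/c{k}.png",np.hstack([cv2.resize(t[160:200,265:305],(400,400),interpolation=cv2.INTER_CUBIC),cv2.resize(s[212:252,230:270],(400,400),interpolation=cv2.INTER_CUBIC)]))
E
python3 m.py 6
```

```text
scene6 [249.9  232.45] [[577.6  73.1   8. ]]
top6 [285.82 179.06] [[577.8  71.6   8. ]]
[540.08983985 -34.92949836  36.8778718 ] [ 3.14027453e+00 -8.30721700e-04  2.78050545e+00] [ 0.12219087  1.29182374 -0.38605728] 13.845017720544494
```

View pics/c6.png

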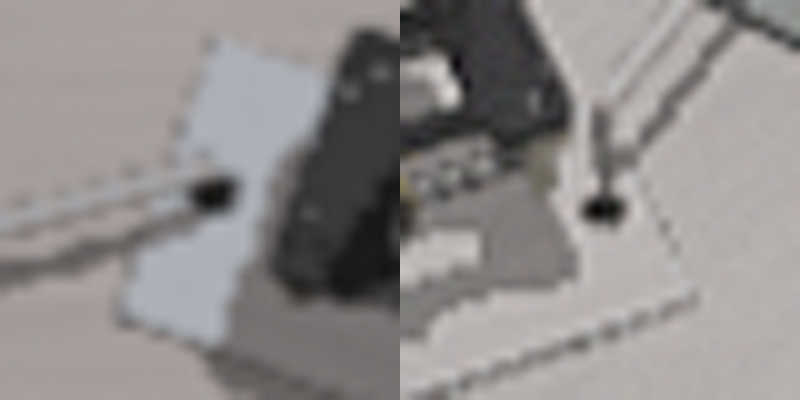

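```bash
python3 - <<'E'
from h import *
print(cv2.imread("pics/scene6.png",0)[226:237,245:256]); print(cv2.imread("pics/top6.png",0)[173:185,278:294])
print(cv2.imread("pics/top6.png")[176:182,281:291,2]);
for z in (5,8,13): print(z,proj("scene",[[577.5,73.3,z]]),proj("top",[[577.5,73.3,z]]))
print(onz("scene",[[249.9,231.3],[249.9,231.8]],13))
E
```

```text
[[114 144 168 179 119 107 146 148 143 122 164]
 [135 178 179 183 125  96 109 111 123 167 178]
 [136 192 182 181 125  90 106 118 131 181 176]
 [123 188 182 182 160  88 125 172 172 176 175]
 [125 188 184 189 183  99 157 192 184 160 177]
 [174 185 182 165 128  76 124 166 184 168 179]
 [165 186 178 101  29  37  40 113 191 179 162]
 [140 188 176  86  29  34  49 123 194 183 167]
 [125 162 188 164 128 125 111 174 186 182 173]
 [123 137 194 188 176 175 168 187 182 179 177]
 [124 133 165 188 184 183 181 182 181 181 182]]
[[160 160 161 158 143 151 173 175 174 174 175 174 174 174 175 175]
 [160 160 159 156 156 166 168 165 171 175 174 174 175 175 174 166]
 [159 159 158 145 148 165 157 148 163 174 175 175 175 175 166 141]
 [147 154 157 146 145 160 160 153 156 164 169 175 176 174 151 118]
 [139 154 161 161 161 163 152 136 123 121 139 164 175 166 141 115]
 [160 162 159 151 146 129  95  63  50  46  92 149 174 152 119 110]
 [142 140 145 145 147 120  59  24  22  35 101 156 174 151 116  99]
 [131 139 161 165 156 134  82  38  39  61 119 164 174 151 116  88]
 [156 145 144 139 119 114 101  99 114 127 154 174 167 139 110  81]
 [139 124 114 115 113 116 128 157 173 174 175 174 151 118  98  67]
 [ 97 102 116 128 138 140 157 174 176 176 175 175 151 115  88  49]
 [107 129 141 157 173 174 175 175 175 175 175 174 150 113  82  45]]
[[151 147 160 163 157 155 162 167 172 173]
 [165 163 162 154 140 126 121 137 161 172]
 [154 149 131  98  66  52  47  91 146 171]
 [145 146 119  59  25  24  35 100 154 171]
 [163 155 133  83  40  39  61 117 161 171]
 [139 123 118 105  99 112 125 152 171 165]]
5 [[249.94964762 232.85872139]] [[285.20891178 179.30737918]]
8 [[249.92307283 232.38073176]] [[285.26751575 179.16306595]]
13 [[249.87857677 231.58041304]] [[285.36575553 178.92114976]]
[[576.68125969  74.13894155  13.        ]
 [578.23204635  72.74034032  13.        ]]
```

Call:
carry_out:
  moves: [0, 0, 0, 0, 0, 0, 0.5, 0, 0, 0, 0, 0, 0, 0.5, 0, 0, 0, 0, 0, 0, 0.5, 0, 0, 0, 0, 0, 0, 0.5, 0, 0, 0, 0, 0, 0, 0.5, 0, 0, 0, 0, 0, 0, 0.5, 0, 0, 0, 0, 0, 0, 0.5, 0, 0, 0, 0, 0, 0, 0.5]

```text
time: 8.65
tool_pos: [540.1, -34.9, 36.9]
tcp_rot: [3.14, -0.001, 2.781]
contact_force: [0.8, 0.5, -0.2]
grip_width: 45.8
```

```bash
python3 m.py 7; python3 - <<'E'
from h import *
goal([540,-35,330],2.7805,46)
E
```

```text
scene7 [249.9  232.44] [[577.6  73.1   8. ]]
top7 [285.79 179.08] [[577.7  71.7   8. ]]
[540.09250661 -34.93013971  36.88130577] [ 3.14028849e+00 -8.14029354e-04  2.78054383e+00] [0.0572687  0.09998089 0.23144981] 45.812489508665934
row [ 8.000e-04  7.000e-04 -7.328e-01] [ 0.0025 -0.0016  0.0001] open 0.5
```

Plate released without moving. Lifting straight up, gently at first.

Call:
carry_out:
  moves: [0, 0, -0.03, 0.002, 0, 0, 0.5, 0, 0, -0.09, 0.002, 0, 0, 0.5, 0, 0, -0.2, 0.002, 0, 0, 0.5, 0, 0, -0.32, 0.002, 0, 0, 0.5, 0, 0, -0.44, 0.002, 0, 0, 0.7, 0, 0, -0.56, 0.002, 0, 0, 1, 0, 0, -0.68, 0.002, 0, 0, 1, 0, 0, -0.73, 0.002, 0, 0, 1]

```text
time: 9.55
tool_pos: [540.9, -35.5, 335.2]
tcp_rot: [3.14, 0.008, 2.781]
contact_force: [-0.0, -1.1, 0.2]
grip_width: 73.2
```

```bash
python3 m.py 8; python3 - <<'E'
from h import *
p=get_obs()["tool_pos"];print(get_obs()["joint_positions"])
goal([500,100,300],np.radians(130),92);goal([541.5,217.7,300],np.radians(104.5),92)
E
```

```text
scene8 [249.9  232.46] [[577.7  73.    8. ]]
top8 [285.8  179.07] [[577.7  71.7   8. ]]
[541.02404226 -35.51269308 333.62193815] [3.14011714 0.007426   2.78055828] [-0.38885494 -0.34186055 -0.10761617] 81.4814526991493
[-2.07105942e-01  3.18114695e-01  1.31222794e+00  3.20236693e-04
  1.50368560e+00 -1.41689364e+00]
row [0.2162 0.2806 0.0829] [0.0064 0.0132 0.9771] open 1.0
row [0.2231 0.5925 0.0833] [0.0094 0.0117 1.8271] open 1.0
```

View pics/c8.png

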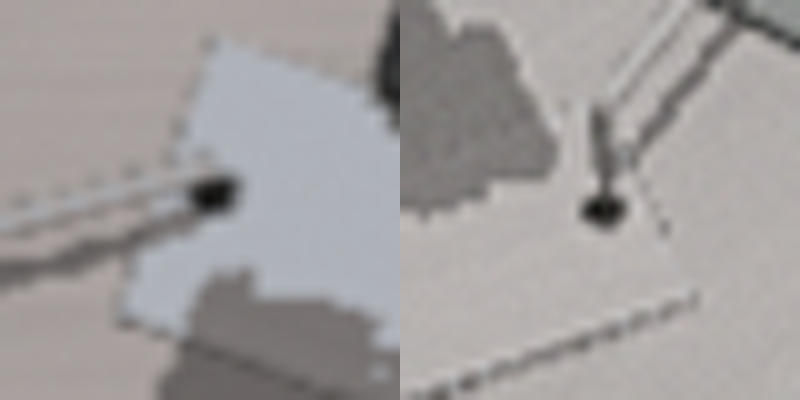

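Call:
carry_out:
  moves: [0.216, 0.28, 0.06, 0.006, 0.013, 0.28, 1, 0.216, 0.28, 0.06, 0.006, 0.013, 0.56, 1, 0.216, 0.28, 0.06, 0.006, 0.013, 0.84, 1, 0.216, 0.28, 0.06, 0.006, 0.013, 0.97, 1, 0.216, 0.28, 0.06, 0.006, 0.013, 0.97, 1, 0.216, 0.28, 0.06, 0.006, 0.013, 0.97, 1, 0.216, 0.28, 0.06, 0.006, 0.013, 0.97, 1, 0.216, 0.28, 0.06, 0.006, 0.013, 0.97, 1]

```text
time: 10.45
tool_pos: [500.2, 98.9, 309.0]
tcp_rot: [-3.142, -0.0, 2.272]
contact_force: [0.5, -0.3, 0.0]
grip_width: 91.9
```

```bash
python3 - <<'E'
from h import *
goal([541,218,290],np.radians(104.5),92)
E
```

```text
row [0.1616 0.2702 0.0475] [-1.000e-04 -0.000e+00  8.565e-01] open 1.0
```

Call:
carry_out:
  moves: [0.161, 0.27, 0.047, 0, 0, 0.28, 1, 0.161, 0.27, 0.047, 0, 0, 0.56, 1, 0.161, 0.27, 0.047, 0, 0, 0.8, 1, 0.161, 0.27, 0.047, 0, 0, 0.856, 1, 0.161, 0.27, 0.047, 0, 0, 0.856, 1, 0.161, 0.27, 0.047, 0, 0, 0.856, 1, 0.161, 0.27, 0.047, 0, 0, 0.856, 1, 0.161, 0.27, 0.047, 0, 0, 0.856, 1]

```text
time: 11.25
tool_pos: [541.2, 216.8, 290.8]
tcp_rot: [3.141, 0.0, 1.823]
contact_force: [-0.3, 0.3, 0.1]
grip_width: 91.8
```

```bash
python3 m.py 9; python3 - <<'E'
from h import *
s=cv2.imread("pics/scene9.png");cv2.imwrite("pics/d9.png",cv2.resize(s[100:240,190:330],(600,600),interpolation=cv2.INTER_CUBIC))
goal([541,218,165],np.radians(104.5),92)
E
```

```text
scene9 [249.9  232.44] [[577.6  73.1   8. ]]
top9 [285.79 179.08] [[577.7  71.7   8. ]]
[541.17375065 217.11004181 290.62395813] [3.14106765e+00 4.00631449e-05 1.82360355e+00] [-0.44007044  0.36653262 -0.759764  ] 91.7541315745509
row [ 0.0023 -0.      0.3141] [ 0.001   0.0001 -0.0005] open 1.0
```

View pics/d9.png

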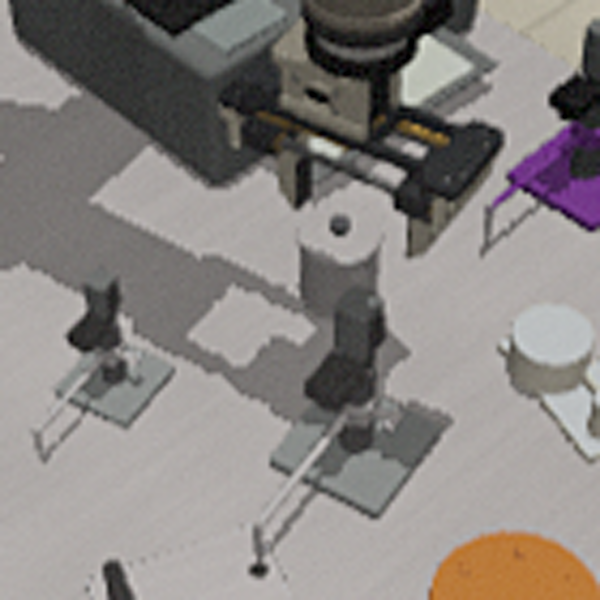

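Call:
carry_out:
  moves: [0.002, 0, 0.07, 0.001, 0, 0, 1, 0.002, 0, 0.14, 0.001, 0, 0, 1, 0.002, 0, 0.2, 0.001, 0, 0, 1, 0.002, 0, 0.25, 0.001, 0, 0, 1, 0.002, 0, 0.29, 0.001, 0, 0, 1, 0.002, 0, 0.31, 0.001, 0, 0, 1, 0.002, 0, 0.317, 0.001, 0, 0, 1, 0.002, 0, 0.317, 0.001, 0, 0, 1]

```text
time: 12.15
tool_pos: [541.2, 217.9, 164.2]
tcp_rot: [3.141, 0.0, 1.824]
contact_force: [-0.3, 0.1, 0.4]
grip_width: 91.7
```

```bash
python3 m.py 10; python3 - <<'E'
from h import *
s=cv2.imread("pics/scene10.png");t=cv2.imread("pics/top10.png");cv2.imwrite("pics/d10.png",np.hstack([cv2.resize(s[140:230,220:310],(400,400),interpolation=cv2.INTER_CUBIC),cv2.resize(t[140:240,190:290],(400,400))]))
goal([541,218,163],np.radians(104.5),92)
E
```

```text
scene10 [249.9  232.45] [[577.7  73.    8. ]]
top10 [285.78 179.08] [[577.7  71.8   8. ]]
[541.56373932 217.97871532 164.78558615] [3.13986139e+00 7.66027386e-05 1.82363639e+00] [-0.62315129  0.85660662  0.62863736] 91.76424918261836
row [ 0.0004 -0.0014  0.0045] [ 0.0033  0.0001 -0.0004] open 1.0
```

View pics/d10.png

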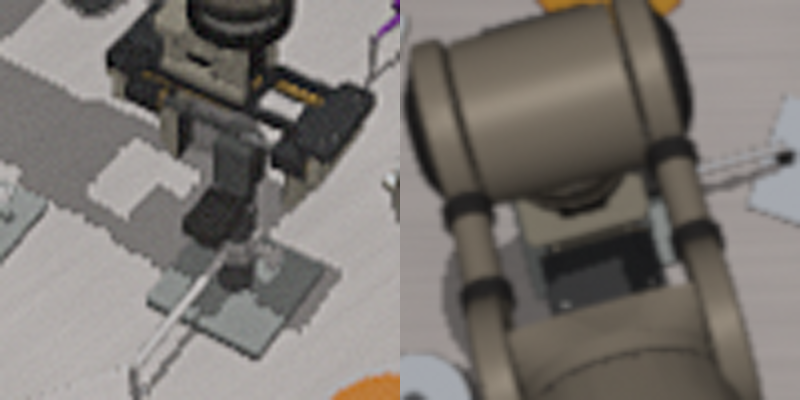

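Call:
carry_out:
  moves: [0, -0.001, 0.003, 0, 0, 0, 0, 0, -0.001, 0.003, 0, 0, 0, 0, 0, -0.001, 0.003, 0, 0, 0, 0, 0, -0.001, 0.003, 0, 0, 0, 0, 0, -0.001, 0.003, 0, 0, 0, 0, 0, -0.001, 0.003, 0, 0, 0, 0, 0, -0.001, 0.003, 0, 0, 0, 0, 0, -0.001, 0.003, 0, 0, 0, 0]

```text
time: 13.05
tool_pos: [542.0, 218.1, 163.7]
tcp_rot: [3.138, 0.0, 1.824]
contact_force: [3.9, 0.8, -2.9]
grip_width: 32.5
```

Call:
carry_out:
  moves: [0, 0, 0, 0, 0, 0, 0, 0, 0, 0, 0, 0, 0, 0, 0, 0, 0, 0, 0, 0, 0, 0, 0, 0, 0, 0, 0, 0, 0, 0, 0, 0, 0, 0, 0, 0, 0, 0, 0, 0, 0, 0, 0, 0, 0, 0, 0, 0, 0, 0, 0, 0, 0, 0, 0, 0]

```text
time: 13.85
tool_pos: [541.7, 218.0, 163.7]
tcp_rot: [3.138, -0.0, 1.824]
contact_force: [-1.4, -1.4, 0.8]
grip_width: 29.9
```

```bash
python3 - <<'E'
from h import *
p=get_obs()["tool_pos"]
for d in (40,105): goal(p+np.array([0,0,d]),get_obs()["tcp_rot"][2],0)
E
```

```text
row [ 0.      0.0003 -0.1   ] [ 0.0061 -0.     -0.    ] open 0.0
row [ 0.      0.0008 -0.2625] [ 0.0061 -0.     -0.    ] open 0.0
```

Call:
carry_out:
  moves: [0, 0, -0.008, 0, 0, 0, 0, 0, 0, -0.02, 0, 0, 0, 0, 0, 0, -0.035, 0, 0, 0, 0, 0, 0, -0.05, 0, 0, 0, 0, 0, 0, -0.065, 0, 0, 0, 0, 0, 0, -0.08, 0, 0, 0, 0, 0, 0, -0.092, 0, 0, 0, 0, 0, 0, -0.1, 0, 0, 0, 0]

```text
time: 14.65
tool_pos: [541.6, 218.0, 204.2]
tcp_rot: [3.138, 0.0, 1.823]
contact_force: [0.4, 0.2, -4.0]
grip_width: 29.8
```

Call:
carry_out:
  moves: [0, 0, -0.012, 0, 0, 0, 0, 0, 0, -0.03, 0, 0, 0, 0, 0, 0, -0.05, 0, 0, 0, 0, 0, 0, -0.07, 0, 0, 0, 0, 0, 0, -0.09, 0, 0, 0, 0, 0, 0, -0.11, 0, 0, 0, 0, 0, 0, -0.125, 0, 0, 0, 0, 0, 0, -0.135, 0, 0, 0, 0]

```text
time: 15.45
tool_pos: [541.4, 217.9, 258.8]
tcp_rot: [3.138, 0.0, 1.824]
contact_force: [1.1, 0.6, -7.0]
grip_width: 29.7
```

Call:
carry_out:
  moves: [0, 0, -0.004, 0, 0, 0, 0, 0, 0, -0.008, 0, 0, 0, 0, 0, 0, -0.011, 0, 0, 0, 0, 0, 0, -0.013, 0, 0, 0, 0, 0, 0, -0.013, 0, 0, 0, 0, 0, 0, -0.013, 0, 0, 0, 0, 0, 0, -0.013, 0, 0, 0, 0, 0, 0, -0.013, 0, 0, 0, 0]

```text
time: 16.25
tool_pos: [541.4, 218.0, 263.9]
tcp_rot: [3.138, 0.0, 1.824]
contact_force: [1.3, 1.0, -7.3]
grip_width: 30.0
```

Call:
carry_out:
  moves: [0, 0, -0.002, 0, 0, 0, 0, 0, 0, -0.004, 0, 0, 0, 0, 0, 0, -0.004, 0, 0, 0, 0, 0, 0, -0.004, 0, 0, 0, 0, 0, 0, -0.004, 0, 0, 0, 0, 0, 0, -0.004, 0, 0, 0, 0, 0, 0, -0.004, 0, 0, 0, 0, 0, 0, -0.004, 0, 0, 0, 0]

```text
time: 17.05
tool_pos: [541.3, 217.9, 264.4]
tcp_rot: [3.14, -0.0, 1.824]
contact_force: [5.5, 2.0, -20.3]
grip_width: 29.9
```

```bash
python3 m.py 11; python3 - <<'E'
from h import *
s=cv2.imread("pics/scene11.png");cv2.imwrite("pics/d11.png",cv2.resize(s[110:240,210:340],(600,600),interpolation=cv2.INTER_CUBIC))
E
```

```text
scene11 [249.87 232.45] [[577.6  73.    8. ]]
top11 [285.78 179.08] [[577.7  71.8   8. ]]
[541.28021049 217.89472789 264.45685006] [ 3.13947838e+00 -1.00008326e-05  1.82347005e+00] [  5.39461576   1.12735072 -20.82826534] 29.779052933282493
```

View pics/d11.png

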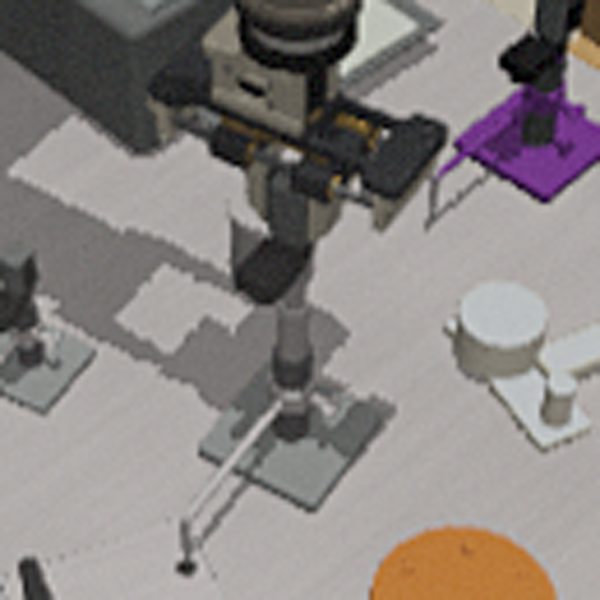

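Call:
carry_out:
  moves: [0, 0, -0.0015, 0, 0, 0, 0, 0, 0, -0.0015, 0, 0, 0, 0, 0, 0, -0.0015, 0, 0, 0, 0, 0, 0, -0.0015, 0, 0, 0, 0, 0, 0, -0.0015, 0, 0, 0, 0, 0, 0, -0.0015, 0, 0, 0, 0, 0, 0, -0.0015, 0, 0, 0, 0, 0, 0, -0.0015, 0, 0, 0, 0]

```text
time: 17.95
tool_pos: [541.3, 217.9, 264.4]
tcp_rot: [3.14, -0.0, 1.824]
contact_force: [4.9, 1.4, -18.7]
grip_width: 30.2
```

```bash
python3 m.py 12; python3 - <<'E'
from h import *
a=cv2.imread("pics/top0.png");b=cv2.imread("pics/top12.png")
cv2.imwrite("pics/d12.png",np.hstack([a[80:280,120:320],b[80:280,120:320]]).repeat(2,0).repeat(2,1)[:, :800])
E
```

```text
scene12 [249.85 232.42] [[577.5  73.    8. ]]
top12 [285.78 179.08] [[577.7  71.8   8. ]]
[541.31800193 217.92789519 264.38327096] [ 3.14004422e+00 -5.53366586e-05  1.82347021e+00] [  4.48259468   1.99118458 -20.10765391] 29.55888783779694
```

View pics/d12.png

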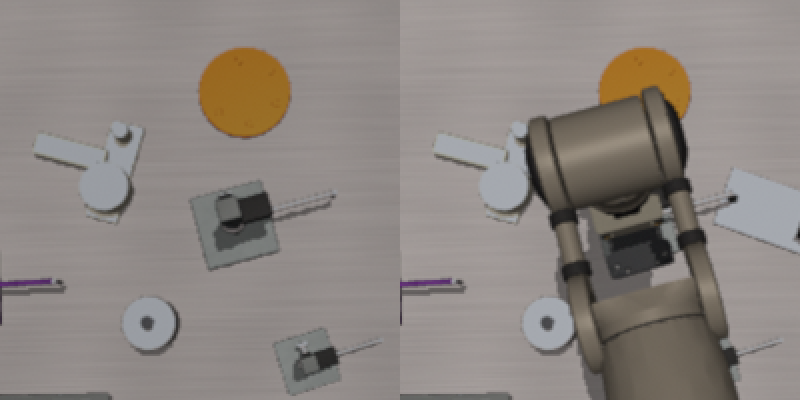

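Everything is stable: the pole is against its second stop, the bystanders haven't moved and the plate is in place. I'm handing it in.

```bash
python3 -c "
from plant import *
print(close_job())"
```

```text
the job is handed in; nothing more can be done
None
```

The job is handed in at about 18 s of the 53 s. The plate's dot sits under the needle tip of the larger grey stand, and the arm is still holding the camera pole fully out.

- **Plate:** I pinched the grip bar and slid the plate along the cart. It overshot by 1–2 mm. A first small correction did not move it; a second, larger one did. The last pictures put the dot at (577.5, 73.0) from the scene camera and (577.7, 71.8) from the top camera. The needle tip is estimated at about (577–578, 73), so the error is roughly 1 mm. The plate did not move when I let go or afterwards.
- **Disagreements:** The arm's own travel put the dot about 3 mm further in x than the pictures did, so I trusted the pictures. In the top view the rod partly hides the dot, and that reading is less certain.
- **Pole:** I squeezed the grip block until the button was flush (opening 29.9 mm for a 30 mm block), then pulled up. It gave about 4 N on the first section and 7 N on the second. At 100.7 mm of rise the force jumped to about 20 N, which is the second stop, and it held steady there with no slip seen.
- **Bystanders:** Comparing the first and last top views, the canister, tape gun and trivet look unmoved. The arm hides part of the trivet and a little of the other two in the last one.

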